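Feel along a freshly dressed hone for grit

TASK

Check the freshly dressed hone for grit: run a fingertip lightly down the middle of its top face, along its whole length, starting at the end beside the round knob and finishing at the plain end. Touch lightly enough that the hone never sinks to the bottom of its springs, do not pick up or shift the stand, leave the razor, jar and bottle where they are, and finish clear of everything.

Things in the scene. Friction and masses are not known exactly. Their poses are not given: they have to be found in the camera images.
- stand: Loose stand, 1.4 kg, any yaw: wooden board 270 x 90 mm on rubber feet, its top 22 mm above the bench, carrying the hone. It reaches 50 mm past the hone at the -x (knob) end, 12 mm at the +x (plain) end. Steel cross bars 8 mm thick stand just beyond both ends of the hone, tops 32 mm above the bench. Origin: on the bench below the hone's centre; x from knob end to plain end, z up.
- knob_top (a point): Centre of the top of the round dark steel knob at the stand's -x end, 28 mm across, 136 mm from the hone's centre, top 35 mm above the bench; its axes are the stand's.
- hone: Flat grey sharpening stone 206 long (x), 70 wide (y), 12 mm thick, captive in the stand on springs: it only sinks straight down and comes back up. It starts to sink at about 1 N of push, 1 mm for each further 0.6 N, bottom at 10 mm (7 N). Origin: centre of its underside, 34 mm above the bench when up; axes as the stand's.
- hone_top (a point): Centre of the hone's top face, 46 mm above the bench when the hone is up. x along the hone from the knob end to the plain end (the ends are at x = -103 and +103 mm), y across, z up. The stroke is followed by the point midway between the two fingertips, so keep the fingers closed.
- razor: Bystander, loose: folded straight razor with pale wooden scales, 165 long, 16 wide, 26 high, lying beside the hone stand, about 125 mm from its centre line on the stand's +y side. Origin: centre of its underside, x along it.
- jar: Bystander, loose: squat jar with a steel lid, 54 across, 45 high, on the stand's -y side, about 125 mm from its centre line. Origin: centre of its underside.
- oil: Bystander, loose: small bottle with a black cap, 38 across, 85 high, on the stand's -y side, about 125 mm from its centre line. Origin: centre of its underside.

How it is judged:
On the way, in this order (a step that is already met when the one before it is completed fails the run):
1. a fingertip touches the hone's top face near its centre line at the end beside the knob (contact force between the fingers and hone above 0.2 N and x of the grasp point in the frame of hone_top between -0.125 and -0.075 m and y of the grasp point in the frame of hone_top between -0.02 and 0.02 m and z of the grasp point in the frame of hone_top between 0.004 and 0.06 m), for 0.03 s.
2. a fingertip touches the hone's top face near its centre line at the second seventh (contact force between the fingers and hone above 0.2 N and x of the grasp point in the frame of hone_top between -0.075 and -0.045 m and y of the grasp point in the frame of hone_top between -0.02 and 0.02 m and z of the grasp point in the frame of hone_top between 0.004 and 0.06 m), for 0.03 s.
3. a fingertip touches the hone's top face near its centre line at the third seventh (contact force between the fingers and hone above 0.2 N and x of the grasp point in the frame of hone_top between -0.045 and -0.015 m and y of the grasp point in the frame of hone_top between -0.02 and 0.02 m and z of the grasp point in the frame of hone_top between 0.004 and 0.06 m), for 0.03 s.
4. a fingertip touches the hone's top face near its centre line at the middle (contact force between the fingers and hone above 0.2 N and x of the grasp point in the frame of hone_top between -0.015 and 0.015 m and y of the grasp point in the frame of hone_top between -0.02 and 0.02 m and z of the grasp point in the frame of hone_top between 0.004 and 0.06 m), for 0.03 s.
5. a fingertip touches the hone's top face near its centre line at the fifth seventh (contact force between the fingers and hone above 0.2 N and x of the grasp point in the frame of hone_top between 0.015 and 0.045 m and y of the grasp point in the frame of hone_top between -0.02 and 0.02 m and z of the grasp point in the frame of hone_top between 0.004 and 0.06 m), for 0.03 s.
6. a fingertip touches the hone's top face near its centre line at the sixth seventh (contact force between the fingers and hone above 0.2 N and x of the grasp point in the frame of hone_top between 0.045 and 0.075 m and y of the grasp point in the frame of hone_top between -0.02 and 0.02 m and z of the grasp point in the frame of hone_top between 0.004 and 0.06 m), for 0.03 s.
7. a fingertip touches the hone's top face near its centre line at the plain end (contact force between the fingers and hone above 0.2 N and x of the grasp point in the frame of hone_top between 0.075 and 0.125 m and y of the grasp point in the frame of hone_top between -0.02 and 0.02 m and z of the grasp point in the frame of hone_top between 0.004 and 0.06 m), for 0.03 s.
At the end, for the whole second after the job is handed in: After the stroke: the hone is back up (within 1.5 mm), the stand at rest, level and within 12 mm of where it was, and the razor, jar and bottle within 12 mm of where they were (distance of each of stand, razor, jar, oil from where it was at the start of the episode below 0.012 m and angle between stand's own z axis and vertical below 0.03 rad and z of hone_top in the frame of stand above 0.0445 m and linear speed of stand below 0.01 m/s); the robot touches nothing.
It fails at once if the hone is pushed to the bottom of its springs (9.5 mm or more) (z of hone_top in the frame of stand below 0.0365 m).
It fails at once if the stand is lifted, tipped or shifted (more than 15 mm or 0.1 rad) (distance of stand from where it was at the start of the episode above 0.015 m or angle between stand's own z axis and vertical above 0.1 rad).
It fails at once if the razor is moved or lifted (more than 15 mm) (distance of razor from where it was at the start of the episode above 0.015 m).
It fails at once if the jar is moved or lifted (more than 15 mm) (distance of jar from where it was at the start of the episode above 0.015 m).
It fails at once if the bottle is moved or lifted (more than 15 mm) (distance of oil from where it was at the start of the episode above 0.015 m).
It also fails if it takes over 40 s, if anything falls off the work surface, if the arm or the gripper's body presses on something with over 40 N, if the wrist force passes 120 N, or if a joint passes its speed limit or range.

ROBOT

A 6-joint arm with a two-finger parallel gripper is mounted at the origin on the work surface. World frame = base frame: x ahead of the robot, y to its left, z up, the work surface at z = 0. Lengths are in m, angles in rad, forces in N, time in s.
With the tool pointing down it reaches from about 0.25 to 0.8 m from the base axis. Payload 8.5 kg.
Tool frame: the origin (TCP) lies midway between the tips of the shut fingers; the grasp point (between the pads) lies 19 mm behind it (tcp_to_grasp is the distance from the TCP to the grasp point, in m); z points along the fingers, y is the direction in which the jaws open and shut (so a half turn about z gives the same grasp; the last joint's range is limited). The gripper opens to 85 mm and grips with 20 to 120 N. Pads are 22 mm wide; open, the fingers measure 114 mm over their backs; the gripper's body (76 mm by 85 mm) begins 54 mm behind the grasp point. The pads swing forward as they close: fully open they stand 13 mm farther back than shut.
Start: joints at [1.178, 0.238, -0.013, 1.319, 0, 1.571], TCP at [0.201, 0.485, 0.231] pointing down, gripper open.
Joint ranges: [-2.66, 2.66], [-1.03, 1.9], [-1.14, 1.46], [-1.82, 2.27], [-1.45, 1.34], [-3.14, 3.14]. Speed limits (rad/s): [2.22, 2.22, 2.79, 3.14, 3.14, 3.14].

INTERFACE

Orientations are given as a unit quaternion [w, x, y, z].
In Python, from cell import * gives the robot as it stands.
- The arm moves only by the shell command python3 -m inch 'ROWS' [OPENING]. ROWS is JSON, a list of rows, each a list of 4 numbers: the shift along the tool's x, y, z in units of 40 mm (1.0 is 40 mm), then the turn about the tool's z in units of 5 degrees (1.0 is 5 degrees). A call has 1 to 5 rows; each row is the pose to reach, as a shift and turn from the pose commanded when the call began, along the tool's axes at that moment; what a row does not reach only later rows make up. A row lasts 1/10 s, in which the tool goes at most 50 mm and 8.59 degrees, less where a joint would pass 70% of its speed; a pose out of reach is approached as far as the arm can. A call with a gripper value outside its range is refused whole. OPENING is the closure in counts, from 0 (fully open) to 255 (shut), set as the call begins (- or left out, the last holds). The fingers move at their own pace and stop on an object; the grip force is fixed at half the most. Time passes only in rows, so rows that repeat a pose let the fingers close. It gives the time, the measured TCP pose, the force and the opening at its end, in the units of the state.
- get_state(): the state, without advancing time (a new reading comes with each control period).
- grab_frame(name): name is "scene" or "top" or "wrist"; returns a dict with "img" (420x560x3 uint8, red, green, blue), "mtx" (3x3 intrinsics, pixels), "k1" (the pictures are not rectified: a ray, as slopes to the right and down, at radius r is drawn at 1 + k1 r^2 times it, then the intrinsics apply), "rvec" (rotation vector, rad) and "tvec" (3), from world to camera coordinates, as OpenCV has them; the wrist camera has in their place "hand_eye" (4x4, takes a point from camera to tool coordinates, whose origin is the TCP and whose axes are the flange's). Camera axes: x right, y down, z forward; pixel columns grow to the right and rows downward; lengths in m; the calibration is good to about 2 mm. A picture is of the moment at which its call begins: read the wrist's pose just before it. There is no depth.
- finish_job(): hands the job in, once; it reports no verdict.
Trained networks look in the newest picture that a camera, given by its name, has taken for a name from the list of things; names that differ only in an ending like _2 or _b are one class to them, and where a whole thing is asked for, a point or a joint stands for the part that bears it (a point fixed in the world has none). Each returns a list of dicts, best first, with "p" (0 to 1); they miss things now and then, are a little off and sometimes report something else, mostly with a low value. They report only what shows in the picture. A call takes as long as a camera call.
- search_frame(camera, thing): "xy" ([column, row] in pixels, amid what is visible of it).
The state is a dict: "clock": time; "qpos": joint angles; "joint_velocities": joint speeds; "effort": joint torques, N m; "tool_pos": TCP position; "tool_rot": TCP orientation; "ft_force": force on the tool from outside, world axes, zero at the start; "wrist_torque": the same for the moment, N m; "gripper_width": opening from 0.0 (shut) to 1.0 (fully open).
Only numpy, scipy, OpenCV 4.12 (cv2) and the standard library are available. Lean on these libraries where they do the work, as an engineer would, in place of code of your own. Each camera call takes 0.05 s, during which the arm holds its last target.

## Working session

There is one attempt and no reset: what is moved stays moved. The work goes in short steps, Python scripts to look and compute and a shell command to move; the robot and the scene stay as the last step left them, time stands still between calls to the robot, and variables do not carry over. Pictures are saved under pics/ and viewed, and the job is handed in when it is done.

```bash
mkdir -p pics; ls
python3 - <<'E'
from cell import *
import cv2
s=get_state(); print(s)
for n in ("scene","top","wrist"):
    f=grab_frame(n); cv2.imwrite(f"pics/{n}0.png",f["img"][:,:,::-1])
    print(n,{k:v for k,v in f.items() if k!="img"})
    for t in ("stand","knob_top","hone","hone_top","razor","jar","oil"):
        print(t,search_frame(n,t)[:2])
E
```

```text
pics
{'clock': 0.0, 'qpos': array([ 1.17799573e+00,  2.38798377e-01, -1.42914348e-02,  1.31920216e+00,
        9.81350106e-06,  1.57085448e+00]), 'joint_velocities': array([ 7.11822635e-04,  1.60666026e-05,  5.09928295e-05, -6.34707428e-04,
       -9.45275936e-05,  3.26396680e-04]), 'effort': array([ 4.90048318e-03, -5.38781333e+01,  3.46441627e+01,  1.83525629e-02,
        2.26350130e-04, -4.39203276e-06]), 'tool_pos': array([0.2007885 , 0.48461503, 0.23065393]), 'tool_rot': array([-1.50721702e-04,  1.95168573e-01,  9.80769427e-01, -7.32494882e-04]), 'ft_force': array([ 0.3223043 ,  0.26959661, -0.44173476]), 'wrist_torque': array([-0.01130421, -0.00315171,  0.02204928]), 'gripper_width': 0.998069754352864}
scene {'mtx': array([[496.41033263,   0.        , 278.3905506 ],
       [  0.        , 496.41033263, 213.2095167 ],
       [  0.        ,   0.        ,   1.        ]]), 'k1': -0.053927274600590554, 'rvec': array([ 2.43271422,  0.95642501, -0.28789699]), 'tvec': array([-0.4499913 , -0.27095981,  1.15961769])}
stand [{'xy': [234.5, 273.5], 'p': 0.69}]
knob_top [{'xy': [236.8, 275.0
[... 770 characters left out ...]
.55}]
jar [{'xy': [258.7, 163.1], 'p': 0.67}]
oil [{'xy': [243.7, 242.7], 'p': 0.91}]
wrist {'mtx': array([[321.55749091,   0.        , 277.2790816 ],
       [  0.        , 321.55749091, 209.98250288],
       [  0.        ,   0.        ,   1.        ]]), 'k1': -0.06786951267090886, 'hand_eye': array([[-8.12573951e-04, -9.52635431e-01, -3.04113590e-01,
         7.81306082e-02],
       [ 9.99998365e-01, -1.26543646e-03,  1.29204021e-03,
         1.41570518e-03],
       [-1.61567971e-03, -3.04112043e-01,  9.52634901e-01,
        -1.42710606e-01],
       [ 0.00000000e+00,  0.00000000e+00,  0.00000000e+00,
         1.00000000e+00]])}
stand []
knob_top []
hone []
hone_top []
razor []
jar []
oil []
```

View pics/scene0.png

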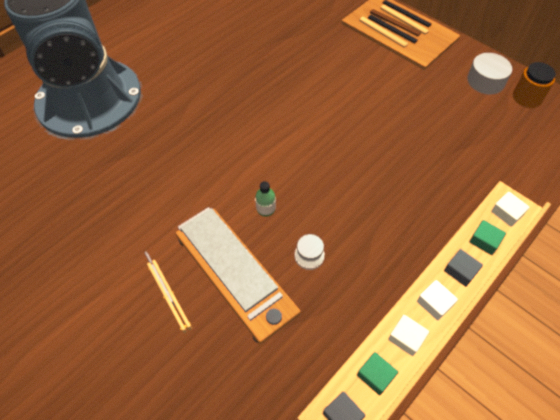

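View pics/top0.png

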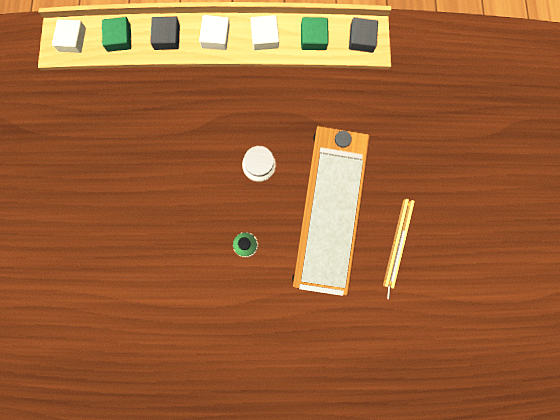

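The top view shows the knob at (343,139), far from the robot. The grey hone runs from about (342,155) down to (324,288), with the razor on the right and the jar and bottle on the left. The network's knob_top point (332,213) is mid-stand, so I'll use the picture instead and measure the outlines.

```bash
cat > h.py <<'E'
from cell import *
import cv2, numpy as np
def ray(f,uv):
    K=f["mtx"];k=f["k1"]
    p=cv2.undistortPoints(np.array(uv,float).reshape(-1,1,2),K,np.array([k,0,0,0.]))[:,0]
    R,_=cv2.Rodrigues(f["rvec"]); o=-R.T@f["tvec"]
    d=np.c_[p,np.ones(len(p))]@R
    return o,d
def at(f,uv,z):
    o,d=ray(f,uv); return o+d*((z-o[2])/d[:,2])[:,None]
E
python3 - <<'E'
from h import *
f=grab_frame("top"); g=grab_frame("scene")
print("knob",at(f,[[343,138.5]],.035),at(g,[[274,316.5]],.035))
for n,F,box in(("top",f,(290,140,375,300)),("scene",g,(170,200,305,330))):
    im=F["img"].astype(int); x0,y0,x1,y1=box
    m=((im.max(2)-im.min(2)<45)&(im.min(2)>110)).astype(np.uint8)
    mm=np.zeros_like(m); mm[y0:y1,x0:x1]=m[y0:y1,x0:x1]
    mm=cv2.morphologyEx(mm,cv2.MORPH_OPEN,np.ones((5,5)))
    c=max(cv2.findContours(mm,0,1)[0],key=cv2.contourArea)
    cv2.imwrite(f"pics/m_{n}.png",np.hstack([cv2.resize(mm[y0:y1,x0:x1]*255,None,fx=2.5,fy=2.5),cv2.resize(cv2.cvtColor(F["img"],cv2.COLOR_RGB2GRAY)[y0:y1,x0:x1],None,fx=2.5,fy=2.5)]))
    w=at(F,c.reshape(-1,2),.046)[:,:2].astype(np.float32)
    r=cv2.minAreaRect(w*1000); print(n,r, cv2.boxPoints(r).round(1).tolist(), cv2.boundingRect(c))
    for t in ("razor","jar","oil"): print(t,at(F,search_frame(n,t)[0]["xy"],.03).round(3))
E
```

```text
knob [[ 0.69506977 -0.09901201  0.035     ]] [[ 0.6986638  -0.09807862  0.035     ]]
top ((566.1068725585938, -77.8799057006836), (69.7603759765625, 213.34072875976562), 80.90354919433594) [[455.29998779296875, -95.5], [665.9000244140625, -129.1999969482422], [677.0, -60.29999923706055], [466.29998779296875, -26.600000381469727]] (302, 149, 60, 138)
razor [[ 0.524 -0.187  0.03 ]]
jar [[0.656 0.044 0.03 ]]
oil [[0.522 0.058 0.03 ]]
scene ((561.0425415039062, -76.41213989257812), (68.968017578125, 209.72918701171875), 80.96559143066406) [[452.1000061035156, -94.0], [659.2000122070312, -126.9000015258789], [670.0, -58.79999923706055], [462.8999938964844, -25.899999618530273]] (182, 209, 94, 100)Traceback (most recent call last):
  File "<stdin>", line 13, in <module>
IndexError: list index out of range
```

```bash
python3 -c "
import cv2
a=cv2.imread('pics/top0.png')[115:305,280:425];cv2.imwrite('pics/topz.png',cv2.resize(a,None,fx=3,fy=3,interpolation=2))"
```

```text
(no output)
```

View pics/topz.png

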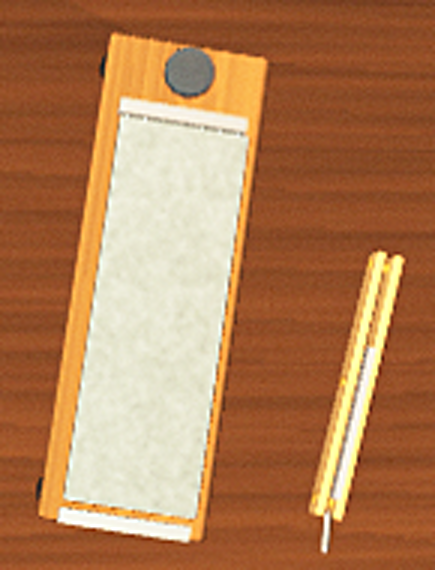

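View pics/m_top.png

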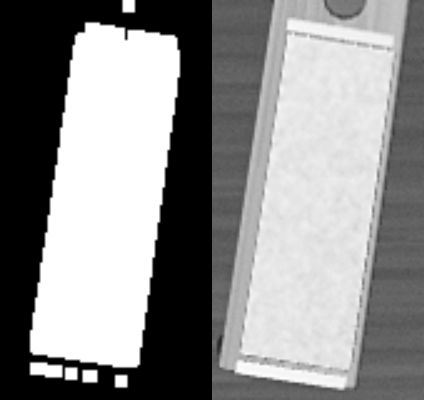

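Both cameras agree. The hone centre is at about (0.562, -0.077) and the knob about 0.136 m away at (0.696, -0.098), so hone x runs along (-0.987, 0.158), almost straight toward the robot. I'll travel high with the fingers shut.

```bash
python3 -m inch '[[-0.5,-0.28,0,0],[-1.3,-0.74,0,0],[-2.2,-1.24,0,0],[-3.1,-1.74,0,0],[-4,-2.25,0,0]]' 255; python3 -m inch '[[-0.87,-0.5,0,0],[-1.74,-1,0,0],[-2.6,-1.5,0,0],[-3.5,-2,0,0],[-4.4,-2.5,0,0]]';python3 -m inch '[[-0.87,-0.5,0,0],[-1.74,-1,0,0],[-2.6,-1.5,0,0],[-3.5,-2,0,0],[-4.2,-2.4,0,0]]'
```

```text
clock: 2.0
tool_pos: [0.315, 0.3394, 0.2314]
tool_rot: [0.0, 0.195, 0.981, 0.0]
ft_force: [0.6, 0.1, 0.5]
gripper_width: 0.144
clock: 2.5
tool_pos: [0.4394, 0.1794, 0.2315]
tool_rot: [0.0, 0.195, 0.981, 0.0]
ft_force: [0.8, 0.5, 0.1]
gripper_width: -0.0
clock: 3.0
tool_pos: [0.5583, 0.0258, 0.2312]
tool_rot: [0.0, 0.196, 0.981, -0.0]
ft_force: [0.4, 0.5, 1.5]
gripper_width: -0.001
```

```bash
python3 -m inch '[[-0.9,-0.5,0,-0.7],[-1.7,-1,0,-1.4],[-2.4,-1.4,0,-2.1],[-2.8,-1.6,0,-2.7],[-2.9,-1.65,0,-2.7]]'; python3 -m inch '[[0,0,0,0],[0,0,0,0]]'
cat > w.py <<'E'
from h import *
from scipy.spatial.transform import Rotation as Ro
C=np.array([.562,-.077]); X=np.array([-.987,.158]); Y=np.array([-.158,-.987])
def st():
    s=get_state(); R=Ro.from_quat(np.roll(s["tool_rot"],-1)); d=s["tool_pos"][:2]-C
    print("hone xy mm",d@X*1000,d@Y*1000,"z",s["tool_pos"][2]*1000,"F",s["ft_force"].round(2),"clk",s["clock"])
    return s,R
E
python3 - <<'E'
from w import *
s,R=st(); print(R.as_matrix().round(3))
t=np.r_[C-.088*X,0.07]; print("units",R.inv().apply(t-s["tool_pos"])/.04)
for n in("top","scene","wrist"):
  f=grab_frame(n); cv2.imwrite(f"pics/{n}1.png",f["img"][:,:,::-1])
E
```

```text
clock: 3.5
tool_pos: [0.6399, -0.0793, 0.2305]
tool_rot: [-0.0, 0.079, 0.997, -0.0]
ft_force: [-0.1, 0.7, 0.3]
gripper_width: -0.0
clock: 3.7
tool_pos: [0.6385, -0.0768, 0.2313]
tool_rot: [-0.0, 0.079, 0.997, 0.0]
ft_force: [-0.1, 0.4, 0.1]
gripper_width: -0.001
hone xy mm -75.42473268429889 -12.276966614149531 z 231.34266091367195 F [-0.11  0.41  0.14] clk 3.7
[[-0.988  0.157 -0.   ]
 [ 0.157  0.988  0.   ]
 [ 0.001  0.    -1.   ]]
units [-0.31432061 -0.30770251  4.0333844 ]
```

View pics/wrist1.png

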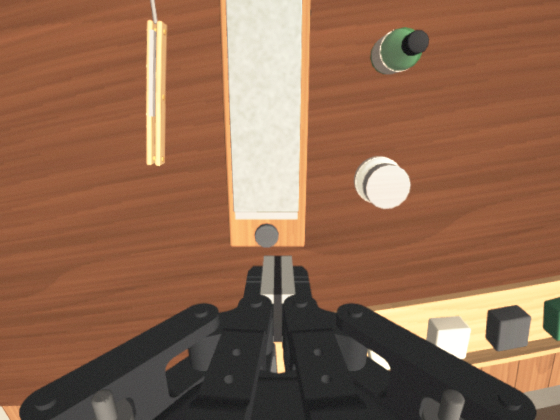

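View pics/top1.png

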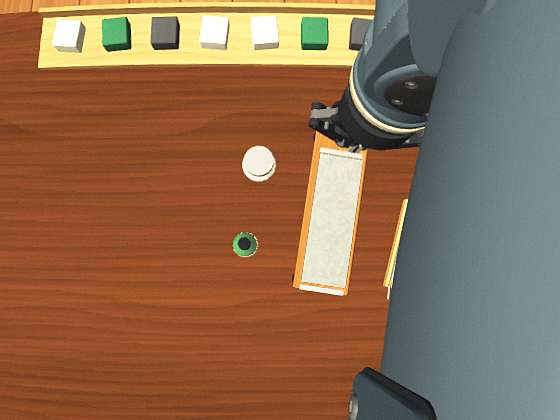

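The wrist view shows the hone upright in the picture, with its axis at about column 266. The fingers are at 277, so the 12 mm sideways offset agrees with the top and scene cameras. The knob is at (267,235). Lowering to 24 mm above the face.

```bash
python3 -m inch '[[-0.15,-0.15,0.7,0],[-0.31,-0.31,1.6,0],[-0.31,-0.31,2.6,0],[-0.31,-0.31,3.5,0],[-0.31,-0.31,4.0,0]]'; python3 -m inch '[[0,0,0,0],[0,0,0,0],[0,0,0,0]]'
python3 - <<'E'
from w import *
s,R=st()
for n in("wrist","scene"):
  f=grab_frame(n); cv2.imwrite(f"pics/{n}2.png",f["img"][:,:,::-1])
E
```

```text
clock: 4.35
tool_pos: [0.6474, -0.0909, 0.0685]
tool_rot: [-0.002, 0.078, 0.997, 0.0]
ft_force: [-0.7, 0.4, 0.1]
gripper_width: -0.001
clock: 4.65
tool_pos: [0.6503, -0.0916, 0.0733]
tool_rot: [0.001, 0.078, 0.997, -0.0]
ft_force: [0.2, -0.3, 1.0]
gripper_width: 0.001
hone xy mm -89.5034122058025 0.46739888885353265 z 73.28870100437712 F [ 0.16 -0.27  1.03] clk 4.65
```

View pics/wrist2.png

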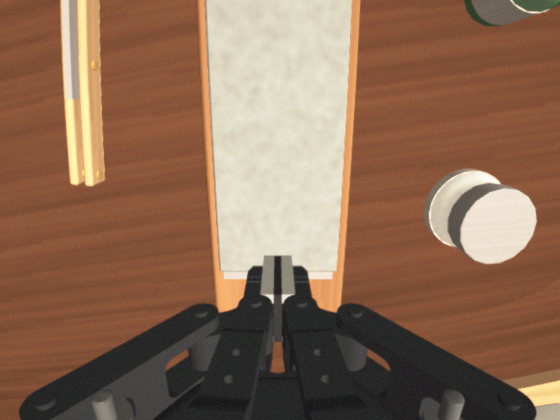

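View pics/scene2.png

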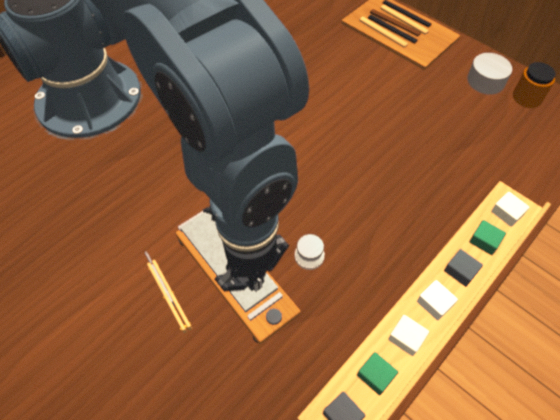

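```bash
python3 -m inch '[[0,0,0,0],[0,0,0,0]]'
python3 - <<'E'
from w import *
s,R=st(); f=grab_frame("wrist")
H=f["hand_eye"]
uv=np.array([[225,270],[333,270],[213,130],[348,130]],float)
p=cv2.undistortPoints(uv.reshape(-1,1,2),f["mtx"],np.array([f["k1"],0,0,0.]))[:,0]
d=R.apply((np.c_[p,np.ones(4)])@H[:3,:3].T); o=s["tool_pos"]+R.apply(H[:3,3])
w=o+d*((.046-o[2])/d[:,2])[:,None]
print(((w[:,:2]-C)@np.c_[X,Y]*1000).round(1))
E
```

```text
clock: 4.95
tool_pos: [0.6496, -0.0918, 0.072]
tool_rot: [0.001, 0.079, 0.997, -0.0]
ft_force: [0.5, -0.2, 0.9]
gripper_width: -0.001
hone xy mm -88.80168873891002 0.7481433786036031 z 72.03306510939407 F [ 0.49 -0.16  0.86] clk 4.95
[[-102.1   29.8]
 [-102.1  -33.7]
 [ -21.9   32.1]
 [ -21.8  -37.2]]
```

The wrist camera puts the hone's end at x = -102 mm (it should be -103) and its centre line within about 2 mm, so I'm going down gently.

```bash
python3 -m inch '[[0,0,0.12,0],[0,0,0.25,0],[0,0,0.38,0],[0,0,0.48,0],[0,0,0.55,0]]'; python3 -m inch '[[0,0,0,0],[0,0,0,0],[0,0,0,0]]'
```

```text
clock: 5.5
tool_pos: [0.649, -0.0917, 0.0486]
tool_rot: [-0.0, 0.079, 0.997, -0.0]
ft_force: [-0.5, -1.3, 0.4]
gripper_width: 0.0
clock: 5.8
tool_pos: [0.6494, -0.0918, 0.0495]
tool_rot: [0.0, 0.079, 0.997, -0.0]
ft_force: [-0.5, 0.0, -0.2]
gripper_width: 0.004
```

```bash
python3 -m inch '[[0,0,0.03,0],[0,0,0.06,0],[0,0,0.09,0],[0,0,0.12,0],[0,0,0.12,0]]'; python3 -m inch '[[0,0,0.02,0],[0,0,0.04,0],[0,0,0.05,0],[0,0,0.05,0],[0,0,0.05,0]]'
```

```text
clock: 6.3
tool_pos: [0.6493, -0.0917, 0.0445]
tool_rot: [0.0, 0.079, 0.997, -0.0]
ft_force: [-0.6, -0.9, 1.9]
gripper_width: 0.001
clock: 6.8
tool_pos: [0.6493, -0.0917, 0.0426]
tool_rot: [0.0, 0.079, 0.997, -0.0]
ft_force: [0.6, 0.5, 3.0]
gripper_width: -0.004
```

The force is 3.0 N at 3.4 mm of sink, matching the spring data. Stroking along tool +x.

```bash
python3 -m inch '[[0.08,0,0,0],[0.22,0,0,0],[0.4,0,0,0],[0.6,0,0,0],[0.8,0,0,0]]'
```

```text
clock: 7.3
tool_pos: [0.6169, -0.0866, 0.0426]
tool_rot: [0.0, 0.079, 0.997, -0.0]
ft_force: [1.5, -1.7, 2.9]
gripper_width: 0.0
```

```bash
python3 -m inch '[[0.2,0,0,0],[0.4,0,0,0],[0.6,0,0,0],[0.8,0,0,0],[1.0,0,0,0]]'; python3 -c "
from w import *
st()"
```

```text
clock: 7.8
tool_pos: [0.5775, -0.0804, 0.0426]
tool_rot: [0.0, 0.079, 0.997, -0.0]
ft_force: [2.8, -0.5, 3.6]
gripper_width: 0.002
hone xy mm -15.861434517510546 0.8833558457531479 z 42.55798061925307 F [ 2.8  -0.51  3.59] clk 7.8
```

```bash
python3 -m inch '[[0.2,0,0,0],[0.4,0,0,0],[0.6,0,0,0],[0.8,0,0,0],[1.0,0,0,0]]'; python3 -m inch '[[0.2,0,0,0],[0.4,0,0,0],[0.6,0,0,0],[0.8,0,0,0],[1.0,0,0,0]]';python3 -c "
from w import *
st()"
```

```text
clock: 8.3
tool_pos: [0.538, -0.0741, 0.0425]
tool_rot: [0.0, 0.079, 0.997, -0.0]
ft_force: [2.1, -1.0, 3.3]
gripper_width: -0.0
clock: 8.8
tool_pos: [0.4985, -0.0678, 0.0425]
tool_rot: [0.0, 0.079, 0.997, -0.0]
ft_force: [2.6, -0.5, 3.3]
gripper_width: -0.001
hone xy mm 64.09128239902583 0.9859366426398208 z 42.53285857162913 F [ 2.62 -0.52  3.35] clk 8.8
```

```bash
python3 -m inch '[[0.2,0,0,0],[0.38,0,0,0],[0.54,0,0,0],[0.64,0,0,0],[0.67,0,0,0]]'; python3 -m inch '[[0,0,0,0],[0,0,0,0]]'; python3 -c "
from w import *
st()"
```

```text
clock: 9.3
tool_pos: [0.4722, -0.0637, 0.0426]
tool_rot: [-0.0, 0.078, 0.997, -0.0]
ft_force: [2.9, -0.5, 3.1]
gripper_width: -0.002
clock: 9.5
tool_pos: [0.4722, -0.0637, 0.0423]
tool_rot: [-0.001, 0.078, 0.997, -0.0]
ft_force: [-0.8, -0.0, 3.2]
gripper_width: 0.003
hone xy mm 90.70610468775008 1.0437988741203368 z 42.29222663285827 F [-0.76 -0.02  3.16] clk 9.5
```

The fingertip is at x = +91 mm and still in contact, so I'll lift straight up and clear.

```bash
python3 -m inch '[[0,0,-0.1,0],[0,0,-0.3,0],[0,0,-0.7,0],[0,0,-1.4,0],[0,0,-2.2,0]]'; python3 -m inch '[[0,0,-0.8,0],[0,0,-1.5,0],[0,0,-1.9,0],[0,0,-2,0],[0,0,-2,0]]'; python3 -m inch '[[0,0,0,0],[0,0,0,0],[0,0,0,0]]'
python3 - <<'E'
from w import *
st()
for n in("top","scene","wrist"):
  f=grab_frame(n); cv2.imwrite(f"pics/{n}3.png",f["img"][:,:,::-1])
a=cv2.imread("pics/scene0.png");b=cv2.imread("pics/scene3.png");
cv2.imwrite("pics/cmp.png",np.hstack([a[180:350,130:350],b[180:350,130:350]]).repeat(2,0).repeat(2,1)[:, :880][:600,:])
g=grab_frame("scene")
for im in("scene0","scene3"):
  i=cv2.imread(f"pics/{im}.png")[:,:,::-1].astype(int)
  m=((i.max(2)<100)&(i.max(2)-i.min(2)<30)); ys,xs=np.nonzero(m[305:330,262:290]); print("knob px",xs.mean()+262,ys.mean()+305)
E
```

```text
clock: 10.0
tool_pos: [0.4718, -0.0637, 0.1312]
tool_rot: [-0.001, 0.079, 0.997, -0.0]
ft_force: [1.2, 0.0, 0.2]
gripper_width: -0.001
clock: 10.5
tool_pos: [0.4727, -0.0638, 0.2108]
tool_rot: [0.0, 0.079, 0.997, -0.0]
ft_force: [-0.1, 0.5, -1.1]
gripper_width: -0.001
clock: 10.8
tool_pos: [0.4722, -0.0637, 0.2097]
tool_rot: [-0.001, 0.079, 0.997, -0.0]
ft_force: [0.6, -0.3, -0.8]
gripper_width: -0.0
hone xy mm 90.70587185662035 1.0473169970648484 z 209.6779534788985 F [ 0.55 -0.31 -0.8 ] clk 10.8
knob px 272.0 322.6666666666667
knob px 272.3333333333333 322.6666666666667
```

View pics/scene3.png

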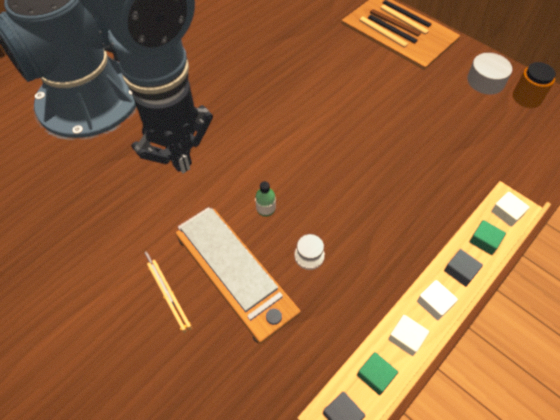

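View pics/top3.png

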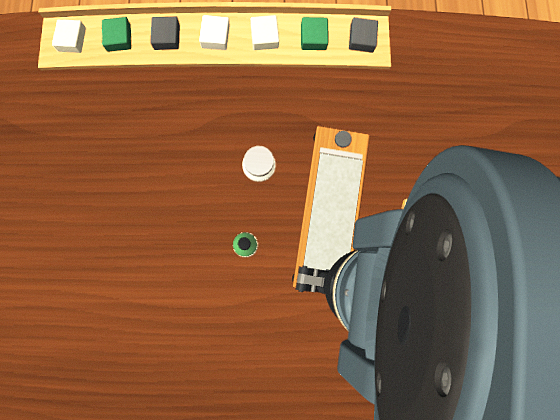

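The scene picture shows the stand (knob at (274,317)), razor, jar and bottle at the same pixels as at the start. The arm is well clear, so I'm handing in.

```bash
python3 -c "
from cell import *
print(finish_job())"
```

```text
the job is handed in; nothing more can be done
None
```

I ran the closed fingertips down the middle of the hone from the knob end to the plain end and handed the job in at about 11 s. `finish_job()` gives no verdict, so success isn't confirmed.

- **Stroke:** it went from hone x = -89 mm to +91 mm, staying about 1 mm off the centre line. The wrist camera suggested the true centre could be up to about 2 mm further off, still well inside the 20 mm limit.
- **Touch:** the upward force read 2.9–3.6 N at every reading. The hone sank about 3.5 mm, and the fail limit is 9.5 mm.
- **Last checks:** the fingers ended about 160 mm above the hone, with only noise on the force sensor. In the scene picture the knob had moved less than 0.5 pixel, and the razor, jar and bottle looked unmoved.
- **Not measured:** I didn't measure the hone's return to full height; it only looked back up in the picture.
- **Network disagreement:** the network's `knob_top` point was actually mid-stand. I used the knob as seen in the pictures and the hone's outline instead, and these agreed between the cameras to within about 4 mm.

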